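# Push the nest-block train home on the feed rail and shut the gate

## Task

Four cream nest blocks stand touching in a row on the aluminium feed rail: push the row along the rail as one train that stays together, until it is fully home against the end stop, and then push the swinging gate fully shut across the rail behind the last block, up to its stop. Only push with the fingertips, picking nothing up, and leave the loose nest block, the screwdriver and the tape roll beside the rail where they are.

Things in the scene. Friction and masses are not known exactly. Their poses are not given: they have to be found in the camera images.
- rail: Fixed aluminium feed rail, 295 x 73 mm. Origin on the worktop under the channel's centre line; x along the channel towards the end stop, y across it towards the gate's pivot, z up. Deck 10 mm above the worktop; side lips 6 mm above the deck leave a 53 mm wide channel, open at x = -120 mm. Train home: block centres at x = 139, 107, 75 and 43 mm, last rear face at 27 mm.
- end_stop (a point): Middle of the end stop's face, at x = 155 mm of the rail, 25 mm above the worktop; the stop is an aluminium block 73 mm wide, 40 mm high.
- block_1: A nest block of the row: cream plastic, 32 mm long along the rail, 50 mm wide across it, 13 mm high, about 50 g. Origin at the centre of its underside; its x axis points along the rail towards the end stop. The first of the train, nearest the end stop (its start is 55 to 95 mm from home).
- block_2: A nest block of the row: cream plastic, 32 mm long along the rail, 50 mm wide across it, 13 mm high, about 50 g. Origin at the centre of its underside; its x axis points along the rail towards the end stop. The second of the train.
- block_3: A nest block of the row: cream plastic, 32 mm long along the rail, 50 mm wide across it, 13 mm high, about 50 g. Origin at the centre of its underside; its x axis points along the rail towards the end stop. The third of the train.
- block_4: A nest block of the row: cream plastic, 32 mm long along the rail, 50 mm wide across it, 13 mm high, about 50 g. Origin at the centre of its underside; its x axis points along the rail towards the end stop. The last of the train, farthest from the end stop: its rear face (16 mm behind the origin) is the one to push; behind it the channel is empty.
- gate (a joint): Angle of the gate, a flat steel arm on a pivot beside the rail. 0: parallel to the rail, pointing from the pivot away from the end stop; starts at -0.35 to 0.05. Grows counter-clockwise from above as the arm swings over the rail; 1.571: fully shut on its stop, across the rail just behind the last block's home. Light friction (0.03 N m), stays where left; blocks not yet home obstruct it.
- gate_pivot (a point): Point on the gate's pivot axis, 22 mm above the worktop, at x = 17, y = 48 mm of the rail. The arm is 86 mm long, 9 mm wide and lies 18 to 26 mm above the worktop.
- gate_pin (a point): Point on the axis of the round black pin (12 mm diameter) that stands upright on the gate's arm, 60 mm from the pivot axis; the point is 42 mm and the pin's top 57 mm above the worktop. Of the gate only the pin stands higher than 32 mm.
- spare_nest: Loose spare nest block lying on the worktop beside the rail, same shape as those of the row (32 x 50 x 13 mm); to be left alone. Origin at the centre of its underside.
- driver_1: Loose screwdriver with orange handle lying on the worktop beside the rail, 16 x 156 x 14 mm, long along its own y; to be left alone. Origin under its middle.
- tape_roll: Loose roll of tape lying flat on the worktop beyond the rail, 92 mm across, 48 mm high; to be left alone. Origin at the centre of its underside.
Things that resemble listed ones, but are neither listed nor needed, are in the scene too. Leave any purple look-alike of the block_3 alone.

How it is judged:
By the outcome, as a careful person would: the job done as asked, in the order asked, and still so for the second after the job is handed in, with the robot touching nothing.
It also fails if it takes over 46 s, if anything falls off the work surface, if the arm or the gripper's body presses on something with over 40 N, if the wrist force passes 120 N, or if a joint passes its speed limit or range.

## Robot

A 7-joint arm with a two-finger parallel gripper is mounted at the origin on a cart in front of the work surface, level with it; the furniture and walls round the work are solid. World frame = base frame: x ahead of the robot, y to its left, z up, the work surface at z = 0. Lengths are in m, angles in rad, forces in N, time in s.
With the tool pointing down it reaches from about 0.425 to 1.025 m from the base axis. Payload 9.4 kg.
Tool frame: the origin (TCP) lies midway between the tips of the shut fingers; the grasp point (between the pads) lies 19 mm behind it; y points along the fingers, z is the direction in which the jaws open and shut, and the axes are right-handed (so a half turn about y gives the same grasp; the last joint's range is limited). The gripper opens to 85 mm and grips with 20 to 120 N. Pads are 22 mm wide; open, the fingers measure 114 mm over their backs; the gripper's body (76 mm by 85 mm) begins 54 mm behind the grasp point. The pads swing forward as they close: fully open they stand 13 mm farther back than shut.
Start: joints at [-1.245, 0.599, -0.003, 1.599, 0.002, 0.943, -0.08], TCP at [0.284, 0.667, 0.203] pointing down, gripper open.
Joint ranges: [-2.57, 2.57], [-0.35, 1.97], [-1.29, 1.29], [0.11, 2.56], [-1.05, 4.19], [0.11, 1.86], [-2.63, 2.63]. Speed limits (rad/s): [2.22, 2.22, 3.01, 3.01, 3.14, 3.14, 3.14].

## Interface

Orientations are given as a 3x3 rotation matrix whose columns are the frame's x, y, z axes.
In Python, from bench import manip gives the robot as it stands.
- The arm moves only by the tool play_rows, never from a script. Its argument "motion" is a list of rows, each an object of numbers: "jaw": the opening, from -1 (shut) to 1 (fully open); "x", "y", "z": the shift along the tool's x, y, z in cm; "rx", "ry", "rz": the turn, a rotation vector about the tool's x, y, z in degrees. In form: [{"jaw": .., "x": .., "y": .., "z": .., "rx": .., "ry": .., "rz": ..}, ...]. A call has 1 to 5 rows; each row shifts and turns the commanded pose from where the row before left it, along the tool's axes as they then stand; what a row does not reach is not made up. A row lasts 1/12 s, in which the tool goes at most 41.7 mm and 7.16 degrees, less where a joint would pass 70% of its speed; a pose out of reach is approached as far as the arm can. A call with a gripper value outside its range is refused whole. The fingers move at their own pace and stop on an object; "force" is the grip in N (left out, the last holds). Time passes only in rows, so rows that do not move let the fingers close. It gives the time, the measured TCP pose, the force and the opening at its end, in the units of the state.
- manip.sense(): the state, without advancing time (a new reading comes with each control period).
- manip.grab_frame(name): name is "scene" or "side" or "wrist"; returns the picture (384x512x3 uint8, red, green, blue); there is no depth.
- manip.get_calibration(name): a dict with "K" (3x3 intrinsics, pixels), "dist" ([k1, k2, p1, p2, k3] as OpenCV has them; the pictures are not rectified), "world_from_camera" (4x4, takes a point from camera to world coordinates). Camera axes: x right, y down, z forward; pixel columns grow to the right and rows downward; lengths in m; the calibration is good to about 2 mm. A picture is of the moment at which its call begins: read the wrist's pose just before it. get_calibration takes no time and is no camera call; for the wrist camera it gives the pose at the moment of the call.
- manip.finish_job(): hands the job in, once; it reports no verdict.
The state is a dict: "time": time; "joint_positions": joint angles; "joint_velocities": joint speeds; "tau": joint torques, N m; "tool_pos": TCP position; "orientation": TCP orientation; "contact_force": force on the tool from outside, world axes, zero at the start; "ft_torque": the same for the moment, N m; "grip_width": finger opening in m.
Only numpy, scipy, OpenCV 4.12 (cv2) and the standard library are available. Lean on these libraries where they do the work, as an engineer would, in place of code of your own. Each camera call takes 0.05 s, during which the arm holds its last target. There are 200 camera calls.

## Working session

There is one attempt and no reset: what is moved stays moved. The work goes in short steps, Python scripts to look and compute and a tool call to move; the robot and the scene stay as the last step left them, time stands still between calls to the robot, and variables do not carry over. Pictures are saved under pics/ and viewed, about 8 in all and at most 12, crops included, and the job is handed in when it is done.

Besides the shell and the picture viewer there is one more tool, called after "Request:" as name([rows], argument=value, ...), one row to a line, values as JSON. play_rows: Moves the arm, as the interface text tells. Its arguments: {"type":"object","properties":{"motion":{"type":"array","items":{"type":"object","properties":{"jaw":{"type":"number"},"x":{"type":"number"},"y":{"type":"number"},"z":{"type":"number"},"rx":{"type":"number"},"ry":{"type":"number"},"rz":{"type":"number"}}}},"force":{"type":"number"}},"required":["motion"]}

```bash
mkdir -p pics
python3 - <<'E'
from bench import manip
import cv2, numpy as np
for n in ["scene","side"]:
    cv2.imwrite(f"pics/{n}0.png", cv2.cvtColor(manip.grab_frame(n),cv2.COLOR_RGB2BGR))
    c=manip.get_calibration(n); print(n,np.round(c["K"],1).tolist(),c["dist"],np.round(c["world_from_camera"],3).tolist())
s=manip.sense(); print(s["time"],s["tool_pos"],np.round(s["orientation"],3).tolist(),s["grip_width"])
E
```

```text
scene [[396.9, 0.0, 255.4], [0.0, 396.9, 190.0], [0.0, 0.0, 1.0]] [-0.02480154  0.          0.          0.          0.        ] [[-0.458, -0.663, 0.593, -0.053], [-0.889, 0.334, -0.314, 0.648], [0.01, -0.67, -0.742, 0.761], [0.0, 0.0, 0.0, 1.0]]
side [[366.9, 0.0, 247.2], [0.0, 366.9, 199.1], [0.0, 0.0, 1.0]] [-0.01871849  0.          0.          0.          0.        ] [[-0.993, -0.061, 0.101, 0.418], [-0.117, 0.623, -0.773, 1.105], [-0.016, -0.78, -0.626, 0.658], [0.0, 0.0, 0.0, 1.0]]
0.1 [0.28402632 0.66655789 0.20269387] [[0.92, -0.0, 0.392], [-0.392, -0.001, 0.92], [0.0, -1.0, -0.001]] 0.08504713317767273
```

View pics/scene0.png

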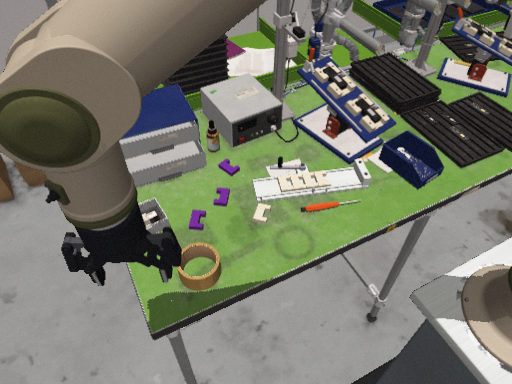

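View pics/side0.png

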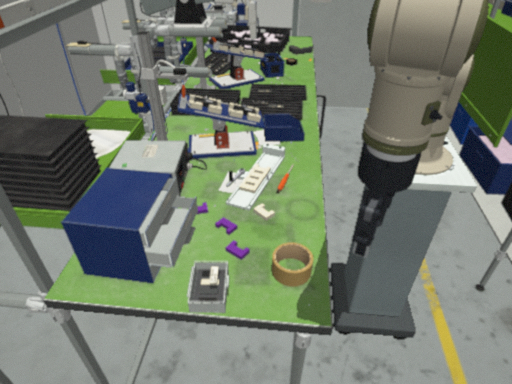

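The rail lies at about (255..368, 170..198) in the scene view, with the end stop at its right end and the gate and pin above it at about (290,163). In the side view it runs from (235,203) to (278,150). I'll enlarge both.

Run:
```python
import cv2, numpy as np
a=cv2.imread("pics/scene0.png")[145:215,245:385]; b=cv2.imread("pics/side0.png")[140:215,205:315]
A=cv2.resize(a,None,fx=5.5,fy=5.5,interpolation=cv2.INTER_CUBIC)
B=cv2.resize(b,None,fx=7,fy=7,interpolation=cv2.INTER_CUBIC)
cv2.imwrite("pics/a.png",A);cv2.imwrite("pics/b.png",B)
```

```text
(no output)
```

View pics/a.png

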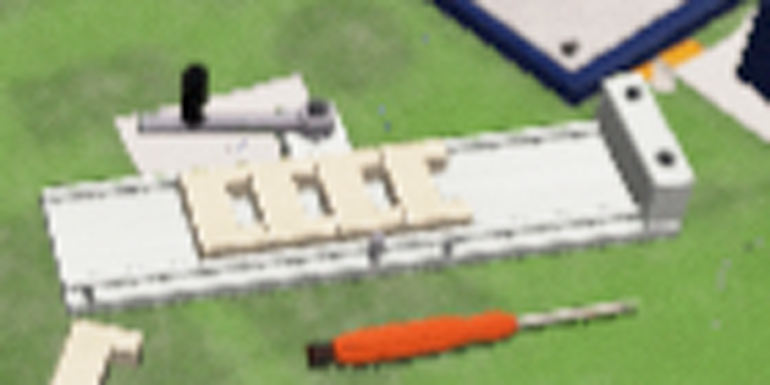

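View pics/b.png

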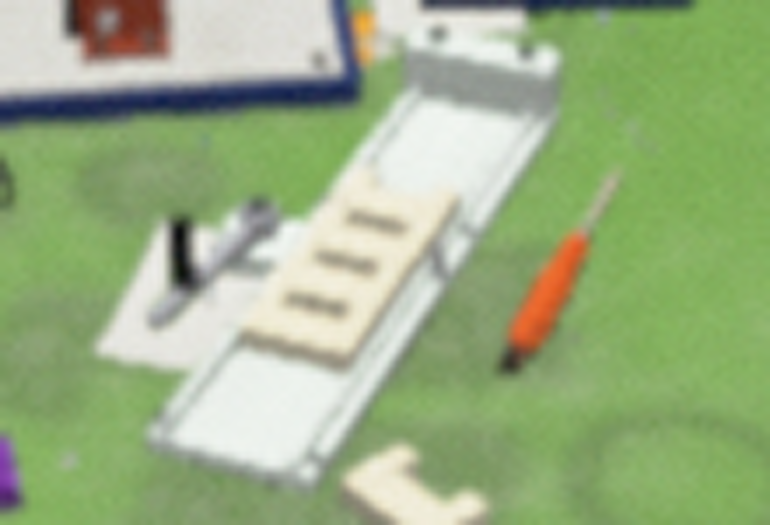

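The crops show a row of four touching blocks with flat rear faces towards the open end. The pin is at crop a (195,66) / b (180,218). The stop's top corners and the rail's open-end corners are visible in both crops.

```bash
cat > h.py <<'E'
import cv2, numpy as np
from bench import manip
from scipy.optimize import least_squares
def ray(cam,p):
    K,d,T=cam; n=cv2.undistortPoints(np.array([[p]],float),K,d)[0,0]
    return T[:3,3],T[:3,:3]@np.array([n[0],n[1],1])
def cal(n):
    c=manip.get_calibration(n); return np.array(c["K"]),np.array(c["dist"]),np.array(c["world_from_camera"])
def onplane(cam,p,z):
    o,r=ray(cam,p); return o+r*(z-o[2])/r[2]
def proj(cam,P):
    K,d,T=cam; R=T[:3,:3].T
    return cv2.projectPoints(np.array(P,float),cv2.Rodrigues(R)[0],-R@T[:3,3],K,d)[0][:,0]
def toworld(q,P):
    P=np.array(P,float); c,s=np.cos(q[2]),np.sin(q[2])
    return np.c_[q[0]+c*P[:,0]-s*P[:,1],q[1]+s*P[:,0]+c*P[:,1],P[:,2]]
def torail(q,w):
    c,s=np.cos(q[2]),np.sin(q[2]); d=np.array(w[:2])-q[:2]
    return np.array([c*d[0]+s*d[1],-s*d[0]+c*d[1]])*1000
E
cat > m.py <<'E'
from h import *
S,D=cal("scene"),cal("side")
fs=lambda p:(np.array(p)+.5)/5.5-.5+[245,145]
fd=lambda p:(np.array(p)+.5)/7-.5+[205,140]
P=[(-.12,.0365,.016),(-.12,-.0365,.016),(.155,.0365,.04),(.155,-.0365,.04),(.175,.0365,.04),(.175,-.0365,.04)]
ps=fs([(42,193),(68,292),(602,82),(652,187),(638,75),(692,180)])
pd=fd([(150,433),(308,476),(408,48),(556,75),(413,25),(561,45)])
f=lambda q:np.r_[(proj(S,toworld(q,P))-ps).ravel(),(proj(D,toworld(q,P))-pd).ravel()]
r=least_squares(f,[.55,.1,-1.],loss='soft_l1'); q=r.x; print("rail",q,"\n",np.round(f(q).reshape(-1,2),1).tolist())
np.save("q.npy",q)
for nm,a,b,z in [("rear+",(180,174),(247,332),.023),("rear-",(205,248),(345,360),.023),("pintop",(195,68),(180,220),.057),("pivot",(318,107),(260,207),.026)]:
    for w in (onplane(S,fs(a),z),onplane(D,fd(b),z)): print(nm,np.round(w,4),np.round(torail(q,w),1))
E
python3 m.py
```

```text
rail [ 0.51227698  0.2193186  -1.86066932] 
 [[-0.9, -1.1], [-0.3, 1.9], [-0.4, -0.3], [0.5, 0.2], [0.1, 0.1], [0.7, 0.5], [-0.5, -0.9], [1.0, -0.7], [-1.0, -0.4], [-1.1, 0.1], [0.5, 0.0], [0.2, 1.4]]
rear+ [0.553 0.263 0.023] [-53.5  26.5]
rear+ [0.5485 0.2671 0.023 ] [-56.1  21.1]
rear- [0.5069 0.2759 0.023 ] [-52.7 -21.4]
rear- [0.5063 0.2821 0.023 ] [-58.4 -23.6]
pintop [0.5824 0.2403 0.057 ] [-40.2  61.2]
pintop [0.5794 0.238  0.057 ] [-37.1  59. ]
pivot [0.5598 0.1828 0.026 ] [21.4 56. ]
pivot [0.5543 0.18   0.026 ] [25.6 51.5]
```

Request:
play_rows([
  {"jaw": -1, "x": 3.4, "z": -2.0},
  {"jaw": -1, "x": 3.4, "z": -2.0},
  {"jaw": -1, "x": 3.4, "z": -2.0},
  {"jaw": -1, "x": 3.4, "z": -2.0},
  {"jaw": -1, "x": 3.4, "z": -2.0},
])

```text
validation failed for argument at $.mo...
```

Request:
play_rows([
  {"jaw": -1, "x": 3.4, "z": -2.0},
  {"jaw": -1, "x": 3.4, "z": -2.0},
  {"jaw": -1, "x": 3.4, "z": -2.0},
  {"jaw": -1, "x": 3.4, "z": -2.0},
  {"jaw": -1, "x": 3.4, "z": -2.0, "ry": -6.5},
])

```text
validation failed for argument at $.mo...
```

Request:
play_rows([
  {"jaw": -1, "x": 3.4, "y": 0, "z": -2.0, "rx": 0, "ry": 0, "rz": 0},
  {"jaw": -1, "x": 3.4, "y": 0, "z": -2.0, "rx": 0, "ry": 0, "rz": 0},
  {"jaw": -1, "x": 3.4, "y": 0, "z": -2.0, "rx": 0, "ry": 0, "rz": 0},
  {"jaw": -1, "x": 3.4, "y": 0, "z": -2.0, "rx": 0, "ry": 0, "rz": 0},
  {"jaw": -1, "x": 3.4, "y": 0, "z": -2.0, "rx": 0, "ry": 0, "rz": 0},
])

```text
time: 0.52
tool_pos: [0.402, 0.5066, 0.2031]
orientation: [[0.92, -0.0, 0.392], [-0.392, -0.001, 0.92], [0.0, -1.0, -0.001]]
contact_force: [0.8, -0.2, -0.3]
grip_width: 0.0256
```

Request:
play_rows([
  {"jaw": -1, "x": 3.4, "y": 0, "z": -2.0, "rx": 0, "ry": 0, "rz": 0},
  {"jaw": -1, "x": 3.4, "y": 0, "z": -2.0, "rx": 0, "ry": 0, "rz": 0},
  {"jaw": -1, "x": 3.4, "y": 0, "z": -2.0, "rx": 0, "ry": 0, "rz": 0},
  {"jaw": -1, "x": 3.4, "y": 0, "z": -2.0, "rx": 0, "ry": 0, "rz": 0},
  {"jaw": -1, "x": 3.4, "y": 0, "z": -2.0, "rx": 0, "ry": -6.5, "rz": 0},
])

```text
time: 0.93
tool_pos: [0.5192, 0.3481, 0.2033]
orientation: [[0.958, -0.0, 0.286], [-0.286, -0.0, 0.958], [-0.0, -1.0, -0.001]]
contact_force: [0.7, 1.1, 0.5]
grip_width: -0.0001
```

Run:
```python
from h import *
s=manip.sense(); c=cal("wrist"); im=manip.grab_frame("wrist")
np.savez("w1.npz",K=c[0],d=c[1],T=c[2]); im=cv2.cvtColor(im,cv2.COLOR_RGB2BGR); cv2.imwrite("pics/w1r.png",im)
print(np.round(c[2],3).tolist(), s["tool_pos"])
cv2.imwrite("pics/w1.png",cv2.resize(im,None,fx=1.5,fy=1.5,interpolation=cv2.INTER_CUBIC))
```

```text
[[0.287, 0.918, 0.273, 0.449], [0.958, -0.275, -0.082, 0.368], [0.0, 0.285, -0.959, 0.375], [0.0, 0.0, 0.0, 1.0]] [0.51918105 0.34805163 0.20325092]
```

View pics/w1.png

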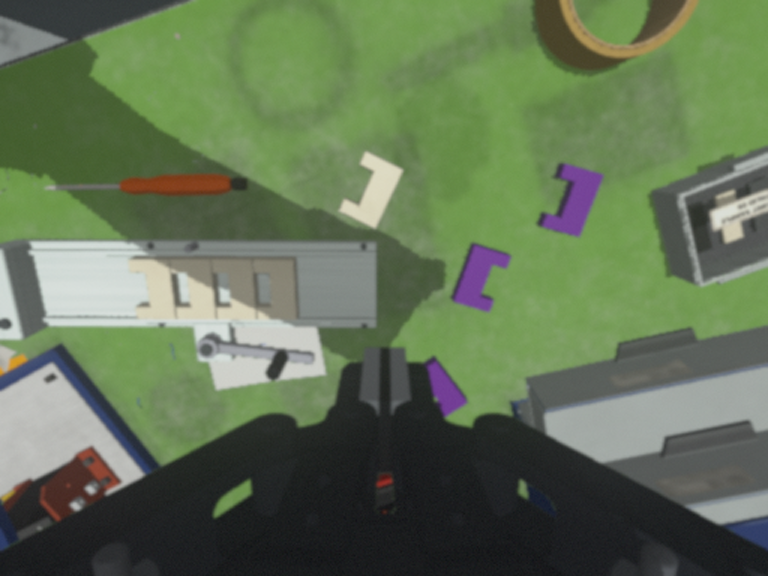

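In the wrist view (×1.5) the rail is level and its open end is at x≈377 (y 241..325). Block 4's rear edge is at x≈297 (y 257..321), the gate pivot at (208,347) and the pin top at (272,375). The loose items are well clear.

```bash
cat >> m.py <<'E'
print("---")
w=np.load("w1.npz"); W=(w["K"],w["d"],w["T"]); fw=lambda p:(np.array(p)+.5)/1.5-.5
L=[onplane(W,fw(p),.016) for p in [(377,241),(377,325),(40,241),(60,326)]]
yaw=[np.arctan2(*(b-a)[1::-1]) for a,b in [(L[0],L[2]),(L[1],L[3])]]
print("yaws",yaw,"width",np.linalg.norm(L[0]-L[1]))
t=np.mean(yaw); u=np.array([np.cos(t),np.sin(t)]); c=(L[0]+L[1])[:2]/2+.12*u
q2=np.r_[c,t]; print("wrist rail",q2); 
for nm,a,z in [("rear-",(297,258),.023),("rear+",(297,321),.023),("front-",(131,258),.023),("pintop",(272,375),.057),("pinbase",(284,353),.026),("pivot",(208,347),.026),("tip",(313,358),.026),("pivot?",(208,347),.032)]:
    p=onplane(W,fw(a),z); print(nm,np.round(p,4),np.round(torail(q2,p),1))
np.save("q.npy",q2)
print(manip.sense()["tool_pos"],torail(q2,manip.sense()["tool_pos"]))
E
python3 m.py | sed -n '/---/,$p'
```

```text
---
yaws [np.float64(-1.8617146510131644), np.float64(-1.8581979395018509)] width 0.070576878139428
wrist rail [ 0.5122545   0.21722739 -1.8599563 ]
rear- [0.5064 0.2794 0.023 ] [-57.9 -23.3]
rear+ [0.5557 0.2617 0.023 ] [-55.  29.]
front- [0.4693 0.1555 0.023 ] [ 71.4 -23.5]
pintop [0.5812 0.239  0.057 ] [-40.5  59.9]
pinbase [0.5782 0.2429 0.026 ] [-43.4  55.9]
pivot [0.5553 0.1851 0.026 ] [18.5 50.4]
tip [0.5893 0.2642 0.026 ] [-67.   60.4]
pivot? [0.5535 0.1883 0.032 ] [16.  47.8]
[0.52585229 0.33821691 0.20335481] [-119.84386514  -21.46656247]
```

Request:
play_rows([
  {"jaw": -1, "x": 2.3, "y": 0, "z": -3.2, "rx": 0, "ry": 0, "rz": 0},
  {"jaw": -1, "x": 0, "y": 4.0, "z": 0, "rx": 0, "ry": 0, "rz": 0},
  {"jaw": -1, "x": 0, "y": 4.0, "z": 0, "rx": 0, "ry": 0, "rz": 0},
  {"jaw": -1, "x": 0, "y": 4.0, "z": 0, "rx": 0, "ry": 0, "rz": 0},
  {"jaw": -1, "x": 0, "y": 4.0, "z": 0, "rx": 0, "ry": 0, "rz": 0},
])

```text
time: 1.4
tool_pos: [0.5316, 0.3123, 0.0422]
orientation: [[0.958, 0.001, 0.286], [-0.286, 0.001, 0.958], [0.001, -1.0, 0.001]]
contact_force: [0.6, 0.9, -0.8]
grip_width: -0.0001
```

Request:
play_rows([
  {"jaw": -1, "x": 0, "y": 1.6, "z": 0, "rx": 0, "ry": 0, "rz": 0},
  {"jaw": -1, "x": 0, "y": 1.0, "z": 0, "rx": 0, "ry": 0, "rz": 0},
  {"jaw": -1, "x": 0, "y": 0, "z": 0, "rx": 0, "ry": 0, "rz": 0},
])

```text
time: 1.65
tool_pos: [0.5303, 0.312, 0.0153]
orientation: [[0.958, -0.003, 0.285], [-0.285, -0.002, 0.958], [-0.002, -1.0, -0.003]]
contact_force: [0.3, -0.4, 0.5]
grip_width: 0.0
```

Run:
```python
from h import *
q=np.load("q.npy"); s=manip.sense(); print(torail(q,s["tool_pos"]),s["tool_pos"],s["contact_force"])
for n in ["wrist"]:
    im=cv2.cvtColor(manip.grab_frame(n),cv2.COLOR_RGB2BGR); cv2.imwrite("pics/w2.png",cv2.resize(im,None,fx=1.5,fy=1.5))
```

```text
[-95.99141902  -9.69513346] [0.53033356 0.31199814 0.01525207] [ 0.25188282 -0.4406618   0.51788168]
```

View pics/w2.png

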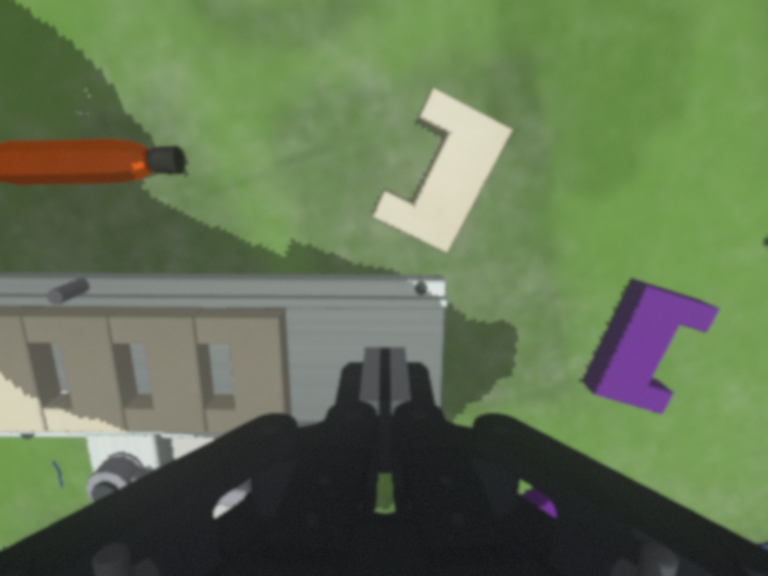

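The wrist view shows the tip in the empty channel about 40 mm behind block 4's rear face (x≈285), a little off-centre. The closed tip is about 16 mm thick.

Request:
play_rows([
  {"jaw": -1, "x": 1.1, "y": 0, "z": -1.0, "rx": 0, "ry": 0, "rz": 0},
  {"jaw": -1, "x": 0, "y": 0, "z": -1.0, "rx": 0, "ry": 0, "rz": 0},
  {"jaw": -1, "x": 0, "y": 0, "z": -0.4, "rx": 0, "ry": 0, "rz": 0},
  {"jaw": -1, "x": 0, "y": 0, "z": -0.4, "rx": 0, "ry": 0, "rz": 0},
  {"jaw": -1, "x": 0, "y": 0, "z": -0.4, "rx": 0, "ry": 0, "rz": 0},
])

```text
time: 2.12
tool_pos: [0.5329, 0.2787, 0.0185]
orientation: [[0.958, 0.001, 0.285], [-0.285, 0.001, 0.958], [0.001, -1.0, 0.001]]
contact_force: [-0.5, 0.2, -0.5]
grip_width: 0.0002
```

Request:
play_rows([
  {"jaw": -1, "x": 0, "y": 0, "z": -0.4, "rx": 0, "ry": 0, "rz": 0},
  {"jaw": -1, "x": 0, "y": 0, "z": -0.4, "rx": 0, "ry": 0, "rz": 0},
  {"jaw": -1, "x": 0, "y": 0, "z": -0.4, "rx": 0, "ry": 0, "rz": 0},
  {"jaw": -1, "x": 0, "y": 0, "z": -0.4, "rx": 0, "ry": 0, "rz": 0},
  {"jaw": -1, "x": 0, "y": 0, "z": -0.4, "rx": 0, "ry": 0, "rz": 0},
])

```text
time: 2.53
tool_pos: [0.527, 0.2592, 0.0174]
orientation: [[0.958, -0.0, 0.285], [-0.285, -0.0, 0.958], [-0.0, -1.0, -0.0]]
contact_force: [0.3, 0.9, -0.7]
grip_width: -0.0
```

```bash
cat > st.py <<'E'
from h import *
q=np.load("q.npy"); s=manip.sense(); print(s["time"],"rail",np.round(torail(q,s["tool_pos"]),1),"z",round(s["tool_pos"][2],4),"F",np.round(s["contact_force"],1), "yaw z_t rel rail deg",round(np.degrees(np.arctan2(s["orientation"][1][2],s["orientation"][0][2])-q[2])%360,1))
E
python3 st.py
```

```text
2.5333 rail [-44.4   2.2] z 0.0174 F [ 0.3  0.9 -0.7] yaw z_t rel rail deg 180.0
```

Request:
play_rows([
  {"jaw": -1, "x": -0.1, "y": 0.1, "z": -0.5, "rx": 0, "ry": 0, "rz": 0},
  {"jaw": -1, "x": 0, "y": 0.1, "z": -0.5, "rx": 0, "ry": 0, "rz": 0},
  {"jaw": -1, "x": 0, "y": 0, "z": -0.5, "rx": 0, "ry": 0, "rz": 0},
  {"jaw": -1, "x": 0, "y": 0, "z": -0.5, "rx": 0, "ry": 0, "rz": 0},
  {"jaw": -1, "x": 0, "y": 0, "z": -0.5, "rx": 0, "ry": 0, "rz": 0},
])

```text
time: 2.95
tool_pos: [0.519, 0.2353, 0.0155]
orientation: [[0.958, -0.0, 0.285], [-0.285, -0.0, 0.958], [0.0, -1.0, -0.0]]
contact_force: [-0.3, -1.1, 0.7]
grip_width: 0.0003
```

Request:
play_rows([
  {"jaw": -1, "x": 0, "y": 0, "z": -0.5, "rx": 0, "ry": 0, "rz": 0},
  {"jaw": -1, "x": 0, "y": 0, "z": -0.4, "rx": 0, "ry": 0, "rz": 0},
  {"jaw": -1, "x": 0, "y": 0, "z": -0.4, "rx": 0, "ry": 0, "rz": 0},
  {"jaw": -1, "x": 0, "y": 0, "z": -0.4, "rx": 0, "ry": 0, "rz": 0},
  {"jaw": -1, "x": 0, "y": 0, "z": -0.3, "rx": 0, "ry": 0, "rz": 0},
])

```text
time: 3.37
tool_pos: [0.5133, 0.2161, 0.0155]
orientation: [[0.958, -0.0, 0.285], [-0.285, -0.0, 0.958], [-0.0, -1.0, -0.0]]
contact_force: [-0.2, 0.4, 0.4]
grip_width: 0.0003
```

```bash
python3 st.py
python3 - <<'E'
from h import *
im=cv2.cvtColor(manip.grab_frame("wrist"),cv2.COLOR_RGB2BGR); cv2.imwrite("pics/w3.png",cv2.resize(im,None,fx=1.5,fy=1.5))
E
```

```text
3.3667 rail [0.8 1.3] z 0.0155 F [-0.2  0.4  0.4] yaw z_t rel rail deg 180.0
```

View pics/w3.png

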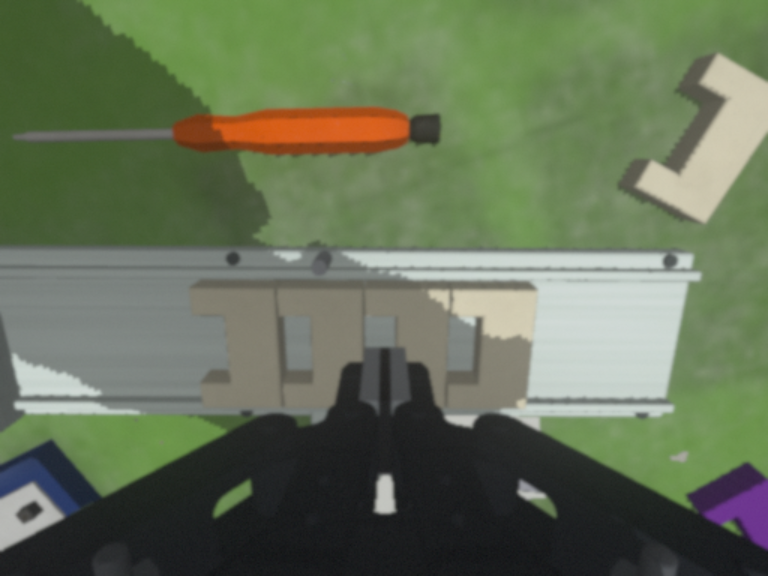

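The picture shows block 4's rear edge still at x≈537, about 57 mm from the open end, so the blocks have not moved. The fingertip at (385,350) appears over the row. I'll check where the TCP projects.

Run:
```python
from h import *
W=cal("wrist"); s=manip.sense(); t=s["tool_pos"]; R=np.array(s["orientation"]); q=np.load("q.npy")
for dz in (0,.01,.02,.03): print(dz,proj(W,[t+[0,0,dz], t+[0,0,dz]-.011*R[:,0]])*1.5, )
fw=lambda p:(np.array(p)+.5)/1.5-.5
for nm,a,z in [("rear-",(537,285),.023),("rear-low",(537,292),.01),("rear+",(527,405),.023),("front-",(191,285),.023),("open",(693,252),.016),("open+",(672,412),.016),("tip@23",(385,350),.023)]:
    p=onplane(W,fw(a),z); print(nm,np.round(torail(q,p),1))
for n in("scene","side"):
    cv2.imwrite(f"pics/{n}3.png",cv2.cvtColor(manip.grab_frame(n),cv2.COLOR_RGB2BGR))
a=cv2.imread("pics/scene3.png")[125:215,245:385]; b=cv2.imread("pics/side3.png")[120:215,205:315]
A=cv2.resize(a,(400*14//10,360)); B=cv2.resize(b,(417,360)); A=A[:, :380*14//10]
h=np.hstack([cv2.resize(A,(383,360*383//532+0)) if 0 else A[:, :],B]); cv2.imwrite("pics/c3.png",cv2.resize(h,(790,int(360*790/h.shape[1]))))
```

```text
0 [[387.4033317  340.10797749]
 [387.44484104 314.22586305]]
0.01 [[387.57079646 350.4977074 ]
 [387.61767541 323.36447586]]
0.02 [[387.75762238 362.08880683]
 [387.81087944 333.58027174]]
0.03 [[387.96737218 375.10237853]
 [388.02827895 345.07559369]]
rear- [-53.7 -23.9]
rear-low [-58.5 -17.2]
rear+ [-54.4  26.1]
front- [ 74. -24.]
open [-113.8  -34.7]
open+ [-117.9   33.7]
tip@23 [2.4 2.1]
```

View pics/c3.png

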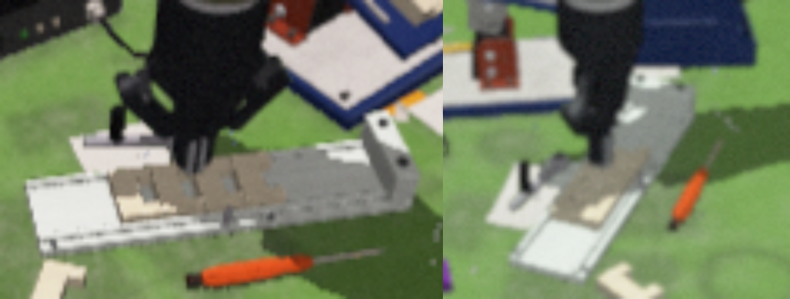

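The tip really is above the row with the blocks unmoved, so the reported TCP height does not match the visible tip. I'll triangulate the tip from the two fixed cameras.

Run:
```python
from h import *
S,D=cal("scene"),cal("side"); q=np.load("q.npy"); t=manip.sense()["tool_pos"]
print("tool",t,"proj scene",proj(S,[t,t+[0,0,.02],t+[0,0,.04]]).round(1).tolist(),"side",proj(D,[t,t+[0,0,.02],t+[0,0,.04]]).round(1).tolist())
o1,r1=ray(S,(303,176.7)); o2,r2=ray(D,(254.8,171.3))
A=np.c_[r1,-r2]; k=np.linalg.lstsq(A,o2-o1,rcond=None)[0]; p,p2=o1+k[0]*r1,o2+k[1]*r2
print(p,p2,torail(q,(p+p2)/2))
```

```text
tool [0.51344842 0.21649753 0.01552026] proj scene [[300.4, 182.3], [301.1, 176.9], [301.9, 171.3]] side [[253.8, 179.6], [253.7, 174.1], [253.7, 168.5]]
[0.50813821 0.21473335 0.04025823] [0.51059737 0.21291391 0.04326858] [ 4.08558332 -1.79629803]
```

Triangulation puts the tips about 20–25 mm above the reported TCP, so everything has to go that much lower. I'll back off behind the train and descend carefully while watching the force.

Request:
play_rows([
  {"jaw": -1, "x": -0.1, "y": -0.3, "z": 2.5, "rx": 0, "ry": 0, "rz": 0},
  {"jaw": -1, "x": 0, "y": 0, "z": 3.0, "rx": 0, "ry": 0, "rz": 0},
  {"jaw": -1, "x": 0, "y": 0, "z": 3.0, "rx": 0, "ry": 0, "rz": 0},
  {"jaw": -1, "x": 0, "y": 0, "z": 0, "rx": 0, "ry": 0, "rz": 0},
  {"jaw": -1, "x": 0, "y": 0, "z": 0, "rx": 0, "ry": 0, "rz": 0},
])

```text
time: 3.93
tool_pos: [0.5367, 0.3009, 0.0183]
orientation: [[0.959, 0.001, 0.282], [-0.282, 0.001, 0.959], [0.0, -1.0, 0.001]]
contact_force: [0.9, -0.8, 0.1]
grip_width: 0.0001
```

Request:
play_rows([
  {"jaw": -1, "x": 0, "y": 0.8, "z": 0, "rx": 0, "ry": 0, "rz": 0},
  {"jaw": -1, "x": 0, "y": 0.4, "z": 0, "rx": 0, "ry": 0, "rz": 0},
  {"jaw": -1, "x": 0, "y": 0.4, "z": 0, "rx": 0, "ry": 0, "rz": 0},
  {"jaw": -1, "x": 0, "y": 0, "z": 0, "rx": 0, "ry": 0, "rz": 0},
])

```text
time: 4.27
tool_pos: [0.5361, 0.297, 0.0013]
orientation: [[0.958, -0.002, 0.286], [-0.286, -0.001, 0.958], [-0.001, -1.0, -0.002]]
contact_force: [-0.4, 0.4, -0.0]
grip_width: -0.0
```

```bash
python3 st.py
```

```text
4.2667 rail [-83.3   0.1] z 0.0013 F [-0.4  0.4 -0. ] yaw z_t rel rail deg 179.9
```

Request:
play_rows([
  {"jaw": -1, "x": 0, "y": 0.3, "z": 0, "rx": 0, "ry": 0, "rz": 0},
  {"jaw": -1, "x": 0, "y": 0.2, "z": 0, "rx": 0, "ry": 0, "rz": 0},
  {"jaw": -1, "x": 0, "y": 0, "z": 0, "rx": 0, "ry": 0, "rz": 0},
])

```text
time: 4.52
tool_pos: [0.5366, 0.2981, -0.0029]
orientation: [[0.958, -0.0, 0.286], [-0.286, -0.0, 0.958], [-0.0, -1.0, -0.0]]
contact_force: [-0.2, -0.1, 0.4]
grip_width: -0.0001
```

```bash
python3 st.py
```

```text
4.5167 rail [-84.4   0.3] z -0.0029 F [-0.2 -0.1  0.4] yaw z_t rel rail deg 180.0
```

Request:
play_rows([
  {"jaw": -1, "x": 0, "y": 0.2, "z": 0, "rx": 0, "ry": 0, "rz": 0},
  {"jaw": -1, "x": 0, "y": 0.1, "z": 0, "rx": 0, "ry": 0, "rz": 0},
  {"jaw": -1, "x": 0, "y": 0, "z": 0, "rx": 0, "ry": 0, "rz": 0},
])

```text
time: 4.77
tool_pos: [0.5367, 0.2984, -0.0057]
orientation: [[0.958, -0.0, 0.285], [-0.285, -0.0, 0.958], [-0.0, -1.0, -0.0]]
contact_force: [1.3, -0.4, -0.5]
grip_width: 0.0001
```

```bash
python3 st.py
python3 - <<'E'
from h import *
im=cv2.cvtColor(manip.grab_frame("wrist"),cv2.COLOR_RGB2BGR); cv2.imwrite("pics/w4.png",cv2.resize(im,None,fx=1.5,fy=1.5))
for n in("scene","side"): cv2.imwrite(f"pics/{n}4.png",cv2.cvtColor(manip.grab_frame(n),cv2.COLOR_RGB2BGR))
a=cv2.imread("pics/scene4.png")[125:215,245:345]; b=cv2.imread("pics/side4.png")[120:210,205:305]
cv2.imwrite("pics/c4.png",np.hstack([cv2.resize(i,(400,360),interpolation=cv2.INTER_CUBIC) for i in(a,b)]))
E
```

```text
4.7667 rail [-84.8   0.3] z -0.0057 F [ 1.3 -0.4 -0.5] yaw z_t rel rail deg 180.0
```

View pics/c4.png

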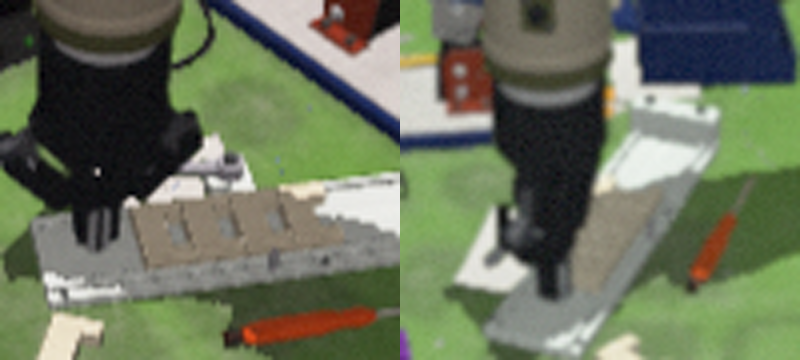

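The closed tips are now low in the channel behind block 4, at (97,250) left and (553,298) right. There is still no deck contact, so I'll lower slightly more and then push.

Request:
play_rows([
  {"jaw": -1, "x": 0, "y": 0.1, "z": 0, "rx": 0, "ry": 0, "rz": 0},
  {"jaw": -1, "x": 0, "y": 0.1, "z": 0, "rx": 0, "ry": 0, "rz": 0},
  {"jaw": -1, "x": 0, "y": 0.1, "z": 0, "rx": 0, "ry": 0, "rz": 0},
  {"jaw": -1, "x": 0, "y": 0, "z": 0, "rx": 0, "ry": 0, "rz": 0},
])

```text
time: 5.25
tool_pos: [0.5366, 0.2984, -0.0087]
orientation: [[0.958, -0.0, 0.285], [-0.285, -0.0, 0.958], [-0.0, -1.0, -0.0]]
contact_force: [0.1, -0.1, 0.4]
grip_width: -0.0001
```

```bash
python3 st.py;  python3 - <<'E'
from h import *
S,D=cal("scene"),cal("side"); q=np.load("q.npy")
o1,r1=ray(S,(269.2,187.5)); o2,r2=ray(D,(243.2,194.5))
k=np.linalg.lstsq(np.c_[r1,-r2],o2-o1,rcond=None)[0]; p,p2=o1+k[0]*r1,o2+k[1]*r2
print(p,p2,torail(q,(p+p2)/2))
E
```

```text
5.25 rail [-84.7   0.2] z -0.0087 F [ 0.1 -0.1  0.4] yaw z_t rel rail deg 180.0
[0.5329516  0.29760365 0.01633525] [0.53522375 0.29587764 0.01893707] [-82.43783173  -1.74624083]
```

Request:
play_rows([
  {"jaw": -1, "x": 0.1, "y": 0, "z": -0.6, "rx": 0, "ry": 0, "rz": 0},
  {"jaw": -1, "x": 0, "y": 0, "z": -0.5, "rx": 0, "ry": 0, "rz": 0},
  {"jaw": -1, "x": 0, "y": 0, "z": -0.3, "rx": 0, "ry": 0, "rz": 0},
  {"jaw": -1, "x": 0, "y": 0, "z": -0.3, "rx": 0, "ry": 0, "rz": 0},
  {"jaw": -1, "x": 0, "y": 0, "z": -0.3, "rx": 0, "ry": 0, "rz": 0},
])

```text
time: 5.67
tool_pos: [0.5319, 0.2784, -0.0084]
orientation: [[0.958, 0.0, 0.286], [-0.286, -0.0, 0.958], [0.0, -1.0, -0.0]]
contact_force: [-0.9, -0.8, 0.1]
grip_width: 0.0001
```

Request:
play_rows([
  {"jaw": -1, "x": 0, "y": 0, "z": -0.3, "rx": 0, "ry": 0, "rz": 0},
  {"jaw": -1, "x": 0, "y": 0, "z": -0.3, "rx": 0, "ry": 0, "rz": 0},
  {"jaw": -1, "x": 0, "y": 0, "z": -0.3, "rx": 0, "ry": 0, "rz": 0},
  {"jaw": -1, "x": 0, "y": 0, "z": -0.3, "rx": 0, "ry": 0, "rz": 0},
  {"jaw": -1, "x": 0, "y": 0, "z": -0.3, "rx": 0, "ry": 0, "rz": 0},
])

```text
time: 6.08
tool_pos: [0.5277, 0.2646, -0.0084]
orientation: [[0.958, 0.0, 0.285], [-0.285, 0.0, 0.958], [0.0, -1.0, 0.0]]
contact_force: [0.4, 1.4, 0.2]
grip_width: 0.0007
```

```bash
python3 st.py;  cat > rear.py <<'E'
# cream-mask extent of the row in the wrist view -> rail x of front/rear edges (z=.023)
from h import *
import sys
q=np.load("q.npy"); W=cal("wrist"); im=manip.grab_frame("wrist"); cv2.imwrite(sys.argv[1],cv2.cvtColor(im,cv2.COLOR_RGB2BGR))
r,g,b=[im[...,i].astype(int) for i in range(3)]
m=((r-b>18)&(r>=g-2)&(r-b<90)).astype(np.uint8); m=cv2.morphologyEx(m,cv2.MORPH_OPEN,np.ones((3,3)))
n,l,st,c=cv2.connectedComponentsWithStats(m)
for i in range(1,n):
    x,y,w,h,a=st[i]
    if a>150:
        A=torail(q,onplane(W,(x,y+h*.3),.023)); B=torail(q,onplane(W,(x+w,y+h*.3),.023))
        if abs(A[1])<45: print("cream comp px",st[i].tolist(),"front x",A.round(1),"rear x",B.round(1))
E
python3 rear.py pics/w5.png
```

```text
6.0833 rail [-49.8   1.3] z -0.0084 F [0.4 1.4 0.2] yaw z_t rel rail deg 180.0
```

```bash
cat > prof.py <<'E'
# r-b colour profile along the row's visible side (rail y=-20, z=.023) in each view
from h import *
import sys
q=np.load("q.npy"); xs=np.arange(-110,155,5)
for n in sys.argv[1:]:
    im=manip.grab_frame(n).astype(int); P=toworld(q,np.c_[xs/1000,np.full(len(xs),-.019),np.full(len(xs),.023)])
    p=np.round(proj(cal(n),P)).astype(int)
    print(n," ".join(f"{x}:{im[v,u,0]-im[v,u,2]}" for x,(u,v) in zip(xs,p) if 0<=u<512 and 0<=v<384))
E
python3 prof.py wrist scene
```

```text
wrist -110:-5 -105:-4 -100:-5 -95:-6 -90:-5 -85:-5 -80:-6 -75:-6 -70:-3 -65:-3 -60:-4 -55:-3 -50:-4 -45:-3 -40:17 -35:18 -30:18 -25:17 -20:18 -15:16 -10:17 -5:19 0:18 5:18 10:18 15:17 20:19 25:18 30:18 35:18 40:18 45:17 50:17 55:17 60:19 65:17 70:19 75:18
scene -110:4 -105:4 -100:2 -95:4 -90:3 -85:5 -80:3 -75:3 -70:3 -65:6 -60:5 -55:4 -50:2 -45:10 -40:27 -35:29 -30:32 -25:28 -20:28 -15:32 -10:34 -5:27 0:28 5:30 10:30 15:26 20:29 25:30 30:28 35:30 40:30 45:29 50:31 55:31 60:26 65:28 70:30 75:30 80:31 85:13 90:6 95:4 100:5 105:4 110:4 115:4 120:5 125:6 130:2 135:3 140:3 145:2 150:2
```

The row is moving as one: rear about -42, front about 86, which gives 128 mm. I'll keep pushing.

Request:
play_rows([
  {"jaw": -1, "x": 0, "y": 0, "z": -0.35, "rx": 0, "ry": 0, "rz": 0},
  {"jaw": -1, "x": 0, "y": 0, "z": -0.4, "rx": 0, "ry": 0, "rz": 0},
  {"jaw": -1, "x": 0, "y": 0, "z": -0.4, "rx": 0, "ry": 0, "rz": 0},
  {"jaw": -1, "x": 0, "y": 0, "z": -0.4, "rx": 0, "ry": 0, "rz": 0},
  {"jaw": -1, "x": 0, "y": 0, "z": -0.4, "rx": 0, "ry": 0, "rz": 0},
])

```text
time: 6.65
tool_pos: [0.522, 0.2454, -0.0085]
orientation: [[0.958, 0.0, 0.285], [-0.285, -0.0, 0.958], [0.0, -1.0, -0.0]]
contact_force: [0.2, 1.6, 0.3]
grip_width: -0.0001
```

Request:
play_rows([
  {"jaw": -1, "x": 0, "y": 0, "z": -0.4, "rx": 0, "ry": 0, "rz": 0},
  {"jaw": -1, "x": 0, "y": 0, "z": -0.4, "rx": 0, "ry": 0, "rz": 0},
  {"jaw": -1, "x": 0, "y": 0, "z": -0.4, "rx": 0, "ry": 0, "rz": 0},
  {"jaw": -1, "x": 0, "y": 0, "z": -0.4, "rx": 0, "ry": 0, "rz": 0},
  {"jaw": -1, "x": 0, "y": 0, "z": -0.4, "rx": 0, "ry": 0, "rz": 0},
])

```text
time: 7.07
tool_pos: [0.5163, 0.2263, -0.0085]
orientation: [[0.958, 0.0, 0.285], [-0.285, -0.0, 0.958], [0.0, -1.0, -0.0]]
contact_force: [0.1, 1.1, -0.7]
grip_width: -0.0002
```

Request:
play_rows([
  {"jaw": -1, "x": 0, "y": 0, "z": -0.4, "rx": 0, "ry": 0, "rz": 0},
  {"jaw": -1, "x": 0, "y": 0, "z": -0.4, "rx": 0, "ry": 0, "rz": 0},
  {"jaw": -1, "x": 0, "y": 0, "z": -0.3, "rx": 0, "ry": 0, "rz": 0},
  {"jaw": -1, "x": 0, "y": 0, "z": -0.3, "rx": 0, "ry": 0, "rz": 0},
  {"jaw": -1, "x": 0, "y": 0, "z": -0.2, "rx": 0, "ry": 0, "rz": 0},
])

```text
time: 7.48
tool_pos: [0.5117, 0.2109, -0.0085]
orientation: [[0.958, -0.0, 0.285], [-0.285, -0.0, 0.958], [-0.0, -1.0, -0.0]]
contact_force: [-0.3, 1.2, -0.5]
grip_width: 0.0002
```

```bash
python3 st.py; python3 prof.py wrist scene
```

```text
7.4833 rail [6.2 1.3] z -0.0085 F [-0.3  1.2 -0.5] yaw z_t rel rail deg 180.0
wrist -110:19 -105:-5 -100:-4 -95:-5 -90:-6 -85:-5 -80:-4 -75:-4 -70:-5 -65:-5 -60:-5 -55:-6 -50:-5 -45:-6 -40:-5 -35:-6 -30:-5 -25:-7 -20:-6 -15:-3 -10:-3 -5:-3 0:-3 5:-2 10:-3 15:16 20:17 25:17 30:18 35:17 40:18 45:18 50:17 55:17 60:19 65:18 70:19 75:19 80:18 85:18 90:18 95:18 100:19 105:18 110:18 115:18 120:18 125:17 130:18
scene -110:3 -105:4 -100:3 -95:3 -90:3 -85:3 -80:2 -75:4 -70:3 -65:4 -60:3 -55:2 -50:2 -45:3 -40:3 -35:3 -30:5 -25:3 -20:5 -15:5 -10:3 -5:3 0:4 5:3 10:9 15:30 20:28 25:29 30:30 35:27 40:30 45:31 50:30 55:28 60:30 65:31 70:25 75:29 80:29 85:31 90:28 95:28 100:30 105:30 110:28 115:29 120:28 125:31 130:31 135:28 140:17 145:7 150:-1
```

Request:
play_rows([
  {"jaw": -1, "x": 0, "y": 0, "z": -0.25, "rx": 0, "ry": 0, "rz": 0},
  {"jaw": -1, "x": 0, "y": 0, "z": -0.25, "rx": 0, "ry": 0, "rz": 0},
  {"jaw": -1, "x": 0, "y": 0, "z": -0.2, "rx": 0, "ry": 0, "rz": 0},
  {"jaw": -1, "x": 0, "y": 0, "z": -0.2, "rx": 0, "ry": 0, "rz": 0},
  {"jaw": -1, "x": 0, "y": 0, "z": -0.1, "rx": 0, "ry": 0, "rz": 0},
])

```text
time: 8.0
tool_pos: [0.5089, 0.2014, -0.0085]
orientation: [[0.958, -0.0, 0.285], [-0.285, -0.0, 0.958], [-0.0, -1.0, -0.0]]
contact_force: [-0.3, 0.8, -0.6]
grip_width: 0.0001
```

Request:
play_rows([
  {"jaw": -1, "x": 0, "y": 0, "z": -0.1, "rx": 0, "ry": 0, "rz": 0},
  {"jaw": -1, "x": 0, "y": 0, "z": -0.1, "rx": 0, "ry": 0, "rz": 0},
  {"jaw": -1, "x": 0, "y": 0, "z": -0.1, "rx": 0, "ry": 0, "rz": 0},
])

```text
time: 8.25
tool_pos: [0.5081, 0.1989, -0.0085]
orientation: [[0.958, 0.0, 0.285], [-0.285, 0.0, 0.958], [0.0, -1.0, 0.0]]
contact_force: [0.2, 0.6, -0.7]
grip_width: -0.0
```

```bash
python3 st.py
```

```text
8.25 rail [18.8  1.3] z -0.0085 F [ 0.2  0.6 -0.7] yaw z_t rel rail deg 180.0
```

Request:
play_rows([
  {"jaw": -1, "x": 0, "y": 0, "z": -0.1, "rx": 0, "ry": 0, "rz": 0},
  {"jaw": -1, "x": 0, "y": 0, "z": -0.1, "rx": 0, "ry": 0, "rz": 0},
  {"jaw": -1, "x": 0, "y": 0, "z": -0.1, "rx": 0, "ry": 0, "rz": 0},
])

```text
time: 8.5
tool_pos: [0.5081, 0.1971, -0.0083]
orientation: [[0.959, 0.002, 0.285], [-0.285, 0.002, 0.959], [0.001, -1.0, 0.002]]
contact_force: [2.6, 6.0, -0.6]
grip_width: -0.0003
```

```bash
python3 st.py; python3 prof.py wrist scene
```

```text
8.5 rail [20.5  1.8] z -0.0083 F [ 2.6  6.  -0.6] yaw z_t rel rail deg 180.0
wrist -100:-4 -95:-5 -90:-7 -85:-4 -80:-4 -75:-6 -70:-4 -65:-5 -60:-5 -55:-6 -50:-5 -45:-6 -40:-6 -35:-5 -30:-5 -25:-6 -20:-4 -15:-6 -10:-6 -5:-5 0:-4 5:-2 10:-3 15:-4 20:-4 25:-3 30:18 35:17 40:18 45:17 50:18 55:18 60:15 65:19 70:18 75:18 80:17 85:18 90:18 95:18 100:18 105:18 110:17 115:17 120:17 125:18 130:19 135:18 140:18 145:18
scene -110:4 -105:2 -100:2 -95:3 -90:2 -85:3 -80:2 -75:4 -70:3 -65:3 -60:4 -55:3 -50:3 -45:3 -40:3 -35:3 -30:3 -25:3 -20:3 -15:5 -10:4 -5:4 0:3 5:4 10:5 15:6 20:4 25:22 30:28 35:32 40:29 45:31 50:27 55:30 60:29 65:29 70:30 75:31 80:30 85:30 90:30 95:29 100:30 105:29 110:30 115:29 120:29 125:29 130:30 135:30 140:26 145:31 150:27
```

Force is rising at the stop and the row spans about 27 to 155. One more small press, then back off.

Request:
play_rows([
  {"jaw": -1, "x": 0, "y": 0, "z": -0.1, "rx": 0, "ry": 0, "rz": 0},
  {"jaw": -1, "x": 0, "y": 0, "z": -0.1, "rx": 0, "ry": 0, "rz": 0},
  {"jaw": -1, "x": 0, "y": 0, "z": 0, "rx": 0, "ry": 0, "rz": 0},
])

```text
time: 8.85
tool_pos: [0.5084, 0.1969, -0.0081]
orientation: [[0.959, 0.004, 0.284], [-0.284, 0.004, 0.959], [0.002, -1.0, 0.005]]
contact_force: [2.3, 8.8, -1.3]
grip_width: 0.0
```

Request:
play_rows([
  {"jaw": -1, "x": 0, "y": 0, "z": 0.5, "rx": 0, "ry": 0, "rz": 0},
  {"jaw": -1, "x": 0, "y": 0, "z": 1.5, "rx": 0, "ry": 0, "rz": 0},
  {"jaw": -1, "x": 0, "y": 0, "z": 3.0, "rx": 0, "ry": 0, "rz": 0},
  {"jaw": -1, "x": 0, "y": 0, "z": 3.0, "rx": 0, "ry": 0, "rz": 0},
  {"jaw": -1, "x": 0, "y": -1.0, "z": 1.0, "rx": 0, "ry": 0, "rz": 0},
])

```text
time: 9.27
tool_pos: [0.5323, 0.2856, 0.0003]
orientation: [[0.959, -0.001, 0.282], [-0.282, 0.002, 0.959], [-0.001, -1.0, 0.001]]
contact_force: [0.4, 0.8, -0.1]
grip_width: -0.0001
```

Request:
play_rows([
  {"jaw": -1, "x": 0, "y": -4.0, "z": 0, "rx": 0, "ry": 0, "rz": 0},
  {"jaw": -1, "x": 0, "y": -4.0, "z": 0, "rx": 0, "ry": 0, "rz": 0},
  {"jaw": -1, "x": 0, "y": -3.0, "z": 0, "rx": 0, "ry": 0, "rz": 0},
  {"jaw": -1, "x": 0, "y": 0, "z": 0, "rx": 0, "ry": 0, "rz": 0},
])

```text
time: 9.6
tool_pos: [0.5347, 0.2823, 0.1172]
orientation: [[0.958, 0.006, 0.285], [-0.285, 0.004, 0.958], [0.005, -1.0, 0.005]]
contact_force: [0.6, 1.5, -0.5]
grip_width: -0.0003
```

```bash
python3 st.py; python3 prof.py scene
python3 - <<'E'
from h import *
W=cal("wrist"); np.savez("w6.npz",K=W[0],d=W[1],T=W[2])
im=cv2.cvtColor(manip.grab_frame("wrist"),cv2.COLOR_RGB2BGR); cv2.imwrite("pics/w6.png",cv2.resize(im,None,fx=1.5,fy=1.5))
E
```

```text
9.6 rail [-68.8   3. ] z 0.1172 F [ 0.6  1.5 -0.5] yaw z_t rel rail deg 180.0
scene -110:4 -105:4 -100:3 -95:4 -90:3 -85:4 -80:6 -75:5 -70:5 -65:2 -60:4 -55:3 -50:7 -45:3 -40:3 -35:5 -30:3 -25:6 -20:4 -15:4 -10:3 -5:3 0:3 5:5 10:2 15:5 20:4 25:21 30:28 35:29 40:30 45:32 50:28 55:29 60:31 65:27 70:30 75:27 80:30 85:30 90:29 95:26 100:30 105:30 110:29 115:28 120:31 125:28 130:34 135:36 140:33 145:35 150:36
```

View pics/w6.png

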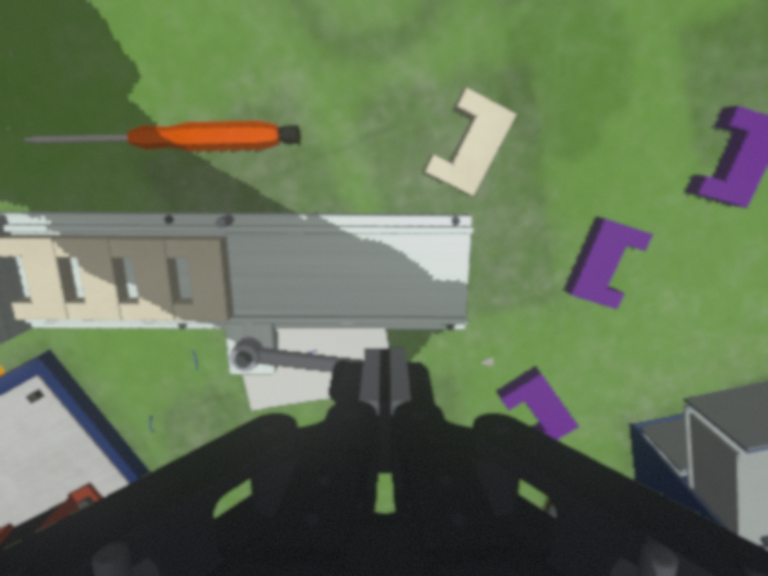

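The train is home: its rear edge is at about 27 and it is contiguous. The gate arm lies from (245,355) to the right, just under the fingers. Next I'll move outside the pin and turn the tool so the pad backs face it.

Request:
play_rows([
  {"jaw": -1, "x": 2.8, "y": 0, "z": -0.9, "rx": 0, "ry": 0, "rz": 0},
  {"jaw": -1, "x": 2.8, "y": 0, "z": -0.9, "rx": 0, "ry": 0, "rz": 0},
  {"jaw": -1, "x": 2.8, "y": 0, "z": -0.9, "rx": 0, "ry": 0, "rz": 0},
  {"jaw": -1, "x": 0, "y": 0, "z": 0, "rx": 0, "ry": 7, "rz": 0},
  {"jaw": -1, "x": 0, "y": 0, "z": 0, "rx": 0, "ry": 7, "rz": 0},
])

```text
time: 10.12
tool_pos: [0.6059, 0.2278, 0.1093]
orientation: [[0.856, -0.003, 0.517], [-0.517, -0.002, 0.856], [-0.001, -1.0, -0.003]]
contact_force: [-0.3, 0.8, -0.1]
grip_width: 0.0
```

Request:
play_rows([
  {"jaw": -1, "x": 0, "y": 0, "z": 0, "rx": 0, "ry": 7, "rz": 0},
  {"jaw": -1, "x": 0, "y": 0, "z": 0, "rx": 0, "ry": 7, "rz": 0},
  {"jaw": -1, "x": 0, "y": 0, "z": 0, "rx": 0, "ry": 7, "rz": 0},
  {"jaw": -1, "x": 0, "y": 0, "z": 0, "rx": 0, "ry": 7, "rz": 0},
  {"jaw": -1, "x": 0, "y": 0, "z": 0, "rx": 0, "ry": 7, "rz": 0},
])

```text
time: 10.53
tool_pos: [0.6041, 0.2303, 0.1095]
orientation: [[0.408, -0.003, 0.913], [-0.913, -0.002, 0.408], [0.0, -1.0, -0.004]]
contact_force: [0.0, -0.2, 0.0]
grip_width: 0.0001
```

Request:
play_rows([
  {"jaw": -1, "x": 0, "y": 0, "z": 0, "rx": 0, "ry": 7, "rz": 0},
  {"jaw": -1, "x": 0, "y": 0, "z": 0, "rx": 0, "ry": 7, "rz": 0},
  {"jaw": -1, "x": 0, "y": 0, "z": 0, "rx": 0, "ry": 7, "rz": 0},
  {"jaw": -1, "x": 0, "y": 0, "z": 0, "rx": 0, "ry": 7, "rz": 0},
  {"jaw": -1, "x": 0, "y": 0, "z": 0, "rx": 0, "ry": 7, "rz": 0},
])

```text
time: 10.95
tool_pos: [0.6041, 0.2303, 0.1096]
orientation: [[-0.19, -0.003, 0.982], [-0.982, -0.002, -0.19], [0.003, -1.0, -0.002]]
contact_force: [-0.1, 0.7, -0.4]
grip_width: 0.0001
```

```bash
python3 st.py
python3 - <<'E'
from h import *
w=np.load("w6.npz"); W=(w["K"],w["d"],w["T"]); q=np.load("q.npy")
fw=lambda p:(np.array(p)+.5)/1.5-.5
a,b=[torail(q,onplane(W,fw(p),.026)) for p in [(245,355),(335,364)]]; print(a,b,np.arctan2(-(b-a)[1],-(b-a)[0]))
print(manip.sense()["joint_positions"])
E
```

```text
10.95 rail [-38.8  84.2] z 0.1096 F [-0.1  0.7 -0.4] yaw z_t rel rail deg 95.6
[18.56577446 49.89730605] [-36.42206552  56.10433373] -0.11240420278638198
[-0.69487499  0.64377101  0.37733617  1.88023392 -0.35487866  0.68707269
 -0.29878474]
```

Request:
play_rows([
  {"jaw": -1, "x": -0.7, "y": 2.5, "z": 0, "rx": 0, "ry": 0, "rz": 0},
  {"jaw": -1, "x": 0, "y": 4.0, "z": 0, "rx": 0, "ry": 0, "rz": 0},
  {"jaw": -1, "x": 0, "y": 2.0, "z": 0, "rx": 0, "ry": 0, "rz": 0},
  {"jaw": -1, "x": 0, "y": 0.9, "z": 0, "rx": 0, "ry": 0, "rz": 0},
  {"jaw": -1, "x": 0, "y": 0, "z": 0, "rx": 0, "ry": 0, "rz": 0},
])

```text
time: 11.37
tool_pos: [0.6043, 0.2366, 0.0141]
orientation: [[-0.184, -0.005, 0.983], [-0.983, -0.003, -0.184], [0.004, -1.0, -0.005]]
contact_force: [-0.2, 0.1, 0.6]
grip_width: 0.0001
```

```bash
python3 st.py
```

```text
11.3667 rail [-44.8  82.8] z 0.0141 F [-0.2  0.1  0.6] yaw z_t rel rail deg 96.0
```

Request:
play_rows([
  {"jaw": -1, "x": 0, "y": -0.1, "z": -0.6, "rx": 0, "ry": 0, "rz": 0},
  {"jaw": -1, "x": 0, "y": 0, "z": -0.6, "rx": 0, "ry": 0, "rz": 0},
  {"jaw": -1, "x": 0, "y": 0, "z": -0.5, "rx": 0, "ry": 0, "rz": 0},
  {"jaw": -1, "x": 0, "y": 0, "z": -0.5, "rx": 0, "ry": 0, "rz": 0},
  {"jaw": -1, "x": 0, "y": 0, "z": -0.4, "rx": 0, "ry": 0, "rz": 0},
])

```text
time: 11.78
tool_pos: [0.5808, 0.2429, 0.0197]
orientation: [[-0.183, 0.001, 0.983], [-0.983, 0.001, -0.183], [-0.001, -1.0, 0.001]]
contact_force: [1.4, 0.7, 2.0]
grip_width: 0.0003
```

Request:
play_rows([
  {"jaw": -1, "x": -0.1, "y": 0, "z": -0.53, "rx": 0, "ry": -5, "rz": 0},
  {"jaw": -1, "x": -0.1, "y": 0, "z": -0.53, "rx": 0, "ry": -5, "rz": 0},
  {"jaw": -1, "x": -0.1, "y": 0, "z": -0.53, "rx": 0, "ry": -5, "rz": 0},
  {"jaw": -1, "x": -0.1, "y": 0, "z": -0.53, "rx": 0, "ry": -5, "rz": 0},
  {"jaw": -1, "x": -0.1, "y": 0, "z": -0.53, "rx": 0, "ry": -5, "rz": 0},
])

```text
time: 12.2
tool_pos: [0.5546, 0.2479, 0.0193]
orientation: [[0.254, 0.001, 0.967], [-0.967, 0.001, 0.254], [-0.0, -1.0, 0.001]]
contact_force: [0.8, -0.0, 2.0]
grip_width: 0.0003
```

```bash
cat > gate.py <<'E'
# pin = blackest blob in scene? use tool: expected pose on the gate arc for the present yaw
from h import *
q=np.load("q.npy"); s=manip.sense(); R=np.array(s["orientation"]); p=torail(q,s["tool_pos"])
yaw=(np.arctan2(R[1,2],R[0,2])-q[2])%(2*np.pi); th=yaw-np.pi/2
e=np.array([17.5,49])+60*np.array([-np.cos(th),-np.sin(th)])+14*np.array([-np.sin(th),np.cos(th)])
d=e-p; x=np.array([np.cos(th),np.sin(th)]); z=np.array([-np.sin(th),np.cos(th)])
print("theta",np.degrees(th).round(1),"correction tool x,z mm",(d@x).round(1),(d@z).round(1))
E
python3 st.py; python3 gate.py
```

```text
12.2 rail [-41.5  31.8] z 0.0193 F [ 0.8 -0.   2. ] yaw z_t rel rail deg 121.3
theta 31.3 correction tool x,z mm -0.7 -1.9
```

Request:
play_rows([
  {"jaw": -1, "x": -0.1, "y": 0, "z": -0.55, "rx": 0, "ry": -5, "rz": 0},
  {"jaw": -1, "x": -0.1, "y": 0, "z": -0.55, "rx": 0, "ry": -5, "rz": 0},
  {"jaw": -1, "x": -0.1, "y": 0, "z": -0.55, "rx": 0, "ry": -5, "rz": 0},
  {"jaw": -1, "x": -0.1, "y": 0, "z": -0.55, "rx": 0, "ry": -5, "rz": 0},
  {"jaw": -1, "x": -0.1, "y": 0, "z": -0.55, "rx": 0, "ry": -5, "rz": 0},
])

```text
time: 12.62
tool_pos: [0.5277, 0.241, 0.0193]
orientation: [[0.639, 0.001, 0.769], [-0.769, 0.001, 0.639], [0.0, -1.0, 0.001]]
contact_force: [1.3, -0.0, 1.4]
grip_width: 0.0
```

```bash
python3 st.py; python3 gate.py;  python3 - <<'E'
from h import *
for n in("scene","side"): cv2.imwrite(f"pics/{n}7.png",cv2.cvtColor(manip.grab_frame(n),cv2.COLOR_RGB2BGR))
a=cv2.imread("pics/scene7.png")[125:215,255:355]; b=cv2.imread("pics/side7.png")[120:210,205:305]
cv2.imwrite("pics/c7.png",np.hstack([cv2.resize(i,(400,360),interpolation=cv2.INTER_CUBIC) for i in(a,b)]))
E
```

```text
12.6167 rail [-27.2   8. ] z 0.0193 F [ 1.3 -0.   1.4] yaw z_t rel rail deg 146.3
theta 56.3 correction tool x,z mm -1.1 -0.4
```

View pics/c7.png

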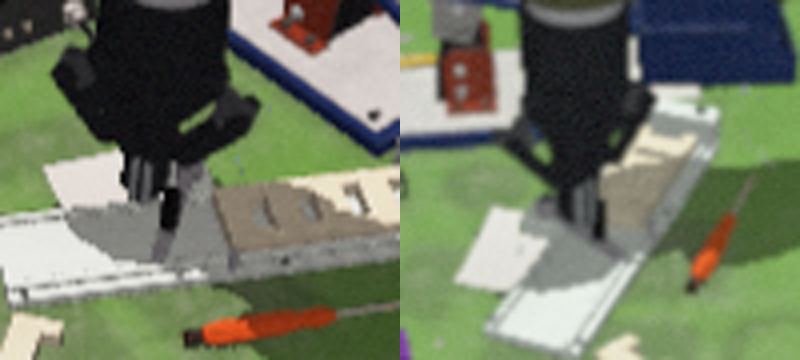

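The view shows the gate swung over the rail, with the pin at about (170,205) left touching the finger face. I'll continue to the stop.

Request:
play_rows([
  {"jaw": -1, "x": -0.15, "y": 0, "z": -0.53, "rx": 0, "ry": -5, "rz": 0},
  {"jaw": -1, "x": -0.1, "y": 0, "z": -0.53, "rx": 0, "ry": -5, "rz": 0},
  {"jaw": -1, "x": -0.1, "y": 0, "z": -0.53, "rx": 0, "ry": -5, "rz": 0},
  {"jaw": -1, "x": -0.1, "y": 0, "z": -0.4, "rx": 0, "ry": -4, "rz": 0},
  {"jaw": -1, "x": -0.1, "y": 0, "z": -0.4, "rx": 0, "ry": -4, "rz": 0},
])

```text
time: 13.13
tool_pos: [0.5082, 0.2268, 0.0189]
orientation: [[0.887, 0.001, 0.463], [-0.463, 0.0, 0.887], [0.001, -1.0, 0.001]]
contact_force: [0.7, 0.1, 0.8]
grip_width: -0.0
```

```bash
python3 st.py; python3 gate.py
```

```text
13.1333 rail [-8.  -6.6] z 0.0189 F [0.7 0.1 0.8] yaw z_t rel rail deg 169.0
theta 79.0 correction tool x,z mm -0.6 -0.4
```

Request:
play_rows([
  {"jaw": -1, "x": -0.1, "y": 0, "z": -0.35, "rx": 0, "ry": -3, "rz": 0},
  {"jaw": -1, "x": -0.05, "y": 0, "z": -0.35, "rx": 0, "ry": -3, "rz": 0},
  {"jaw": -1, "x": -0.05, "y": 0, "z": -0.3, "rx": 0, "ry": -3, "rz": 0},
  {"jaw": -1, "x": -0.05, "y": 0, "z": -0.1, "rx": 0, "ry": -2, "rz": 0},
  {"jaw": -1, "x": 0, "y": 0, "z": -0.1, "rx": 0, "ry": 0, "rz": 0},
])

```text
time: 13.55
tool_pos: [0.5028, 0.2207, 0.0192]
orientation: [[0.959, 0.005, 0.284], [-0.284, 0.006, 0.959], [0.003, -1.0, 0.007]]
contact_force: [2.4, 12.8, -3.7]
grip_width: -0.0003
```

```bash
python3 st.py; python3 gate.py
```

```text
13.55 rail [ -0.7 -10. ] z 0.0192 F [ 2.4 12.8 -3.7] yaw z_t rel rail deg 180.1
theta 90.1 correction tool x,z mm -1.0 -4.2
```

Request:
play_rows([
  {"jaw": -1, "x": 0, "y": 0, "z": -0.1, "rx": 0, "ry": 0, "rz": 0},
  {"jaw": -1, "x": 0, "y": 0, "z": -0.1, "rx": 0, "ry": 0, "rz": 0},
  {"jaw": -1, "x": 0, "y": 0, "z": 0, "rx": 0, "ry": 0, "rz": 0},
])

```text
time: 13.8
tool_pos: [0.503, 0.2205, 0.0194]
orientation: [[0.958, 0.006, 0.285], [-0.285, 0.007, 0.958], [0.004, -1.0, 0.009]]
contact_force: [3.5, 13.6, -1.2]
grip_width: 0.0004
```

```bash
python3 st.py; python3 gate.py
```

```text
13.8 rail [-0.5 -9.8] z 0.0194 F [ 3.5 13.6 -1.2] yaw z_t rel rail deg 180.0
theta 90.0 correction tool x,z mm -1.2 -4.0
```

It has stopped solidly at about 14 N. I'll back off and look.

Request:
play_rows([
  {"jaw": -1, "x": 0, "y": 0, "z": 0.5, "rx": 0, "ry": 0, "rz": 0},
  {"jaw": -1, "x": 0, "y": 0, "z": 2.0, "rx": 0, "ry": 0, "rz": 0},
  {"jaw": -1, "x": 0, "y": -1.0, "z": 3.5, "rx": 0, "ry": 0, "rz": 0},
  {"jaw": -1, "x": 0, "y": -3.5, "z": 2.0, "rx": 0, "ry": 0, "rz": 0},
  {"jaw": -1, "x": 0, "y": -4.0, "z": 0, "rx": 0, "ry": 0, "rz": 0},
])

```text
time: 14.22
tool_pos: [0.5225, 0.2965, 0.1031]
orientation: [[0.959, -0.002, 0.284], [-0.284, 0.001, 0.959], [-0.003, -1.0, 0.001]]
contact_force: [0.4, 1.0, 0.4]
grip_width: -0.0
```

Request:
play_rows([
  {"jaw": -1, "x": 0, "y": -4.0, "z": 0, "rx": 0, "ry": 0, "rz": 0},
  {"jaw": -1, "x": 0, "y": 0, "z": 0, "rx": 0, "ry": 0, "rz": 0},
  {"jaw": -1, "x": 0, "y": 0, "z": 0, "rx": 0, "ry": 0, "rz": 0},
])

```text
time: 14.47
tool_pos: [0.5242, 0.2922, 0.1463]
orientation: [[0.958, 0.004, 0.288], [-0.288, 0.003, 0.958], [0.003, -1.0, 0.004]]
contact_force: [0.8, -0.7, -0.5]
grip_width: 0.0001
```

```bash
python3 st.py
python3 - <<'E'
from h import *
W=cal("wrist"); np.savez("w8.npz",K=W[0],d=W[1],T=W[2])
im=cv2.cvtColor(manip.grab_frame("wrist"),cv2.COLOR_RGB2BGR); cv2.imwrite("pics/w8.png",cv2.resize(im,None,fx=1.5,fy=1.5,interpolation=cv2.INTER_CUBIC))
q=np.load("q.npy"); print((proj(W,toworld(q,[(.017,.048,.026),(.017,-.038,.026),(.017,-.012,.057),(.027,-.025,.023),(.027,.025,.023)]))*1.5).round().tolist())
E
```

```text
14.4667 rail [-75.3  -9.9] z 0.1463 F [ 0.8 -0.7 -0.5] yaw z_t rel rail deg 179.8
[[251.0, 349.0], [239.0, 224.0], [228.0, 277.0], [227.0, 243.0], [234.0, 316.0]]
```

View pics/w8.png

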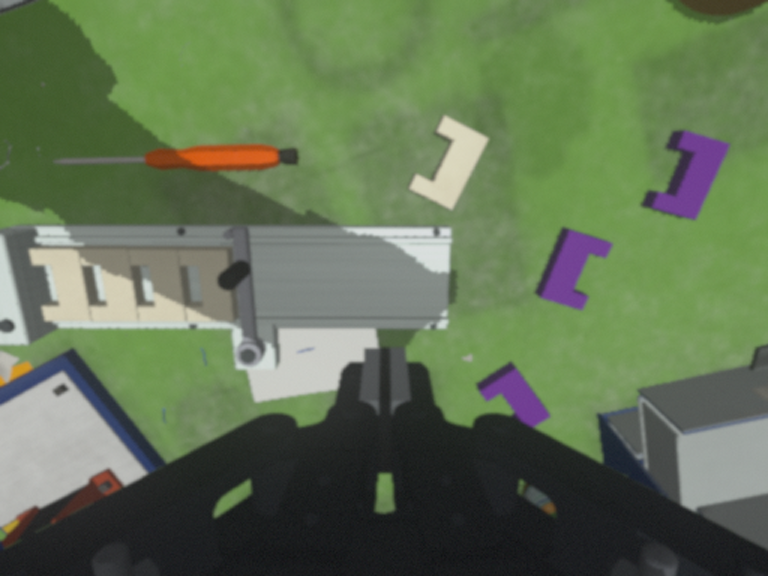

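The gate arm runs from the pivot (249,352) to its tip (238,228). The prediction for fully shut was (251,349) to (239,224), the same slope. The row is contiguous against the stop, and the spare block, screwdriver and tape are where they were.

```bash
python3 -c "
from bench import manip
print(manip.finish_job())"
```

```text
the job is handed in; nothing more can be done
None
```

I pushed the four-block row along the rail to the end stop, then swung the gate shut by pushing its pin, and handed the job in at about 14.5 s.

**Train:** it moved as one piece. The scene view showed it unbroken from about x = 26 mm to the stop, and the final press stopped solidly at about 9 N.

**Gate:** it stopped solidly at about 14 N. In the last wrist picture its arm has the slope predicted for 1.571 rad, to within a few pixels. The spare block and screwdriver are where they were. Only the edge of the tape roll shows in that picture, but nothing went near it.

**Disagreements:**
- **Tip height:** the visible fingertips were about 23 mm higher than the reported TCP. My first push passed over the row without touching it. I triangulated the tips, corrected for this and pushed again.
- **Gate contact:** at the gate's stop the tool stood about 4 mm short of where I expected contact. I put this down to the finger being thicker at that height, since the picture shows the gate shut.

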